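Press the blue colour label home behind the paint shelf's lip

TASK

Take the blue label holder out of its wooden stand and slip it, with its colour card facing outward, down behind the brass lip on the front edge of the paint shelf, then push it fully home against the sprung bar in the slot. Finish while still holding it pressed fully down, so that it can be screwed tight: do not let go or ease off at the end. Leave the red holder and the other studio things where they are.

Things in the scene. Friction and masses are not known exactly. Their poses are not given: they have to be found in the camera images.
- blue_holder: Blue label holder, loose, 70-130 g, upright: white blade 6 mm thick (x), 80 mm wide (y), 80 mm high, blue card on its -x face; on top a blue grip rail 14 mm thick (x), 50 mm wide (y), 78 to 106 mm above the bottom edge (grip across its 14 mm, 92 mm up). Origin: middle of the bottom edge, z up. Starts in either stand, bottom edge 10 mm above the table, 30 mm deep in the slot, 1 mm of play; lift straight out.
- blue_holder_card (a point): Middle of the blue card on the outward (-x) face of the blue holder, 52 mm above its bottom edge. This face must look away from the shelf, to the shelf's -x side.
- red_holder: Red label holder, same shape as the blue one, standing in the other stand; it stays there.
- stand_a: Light wooden stand block, fixed, 60 mm (x) by 100 mm (y), 40 mm high, with a slot along y for one holder. Origin on the table under its centre.
- stand_b: Second stand, same as stand_a; it holds the other holder.
- shelf: Low wooden shelf, fixed, 75 mm high, 240 mm wide (y). Its upright front face at x = +5 mm looks to -x. Before it is a brass lip 4 mm thick, top 52 mm above the table; between them the slot, 10 mm wide (x -5 to +5 mm), 92 mm long (y -46 to +46 mm), ends closed to lip height. The face stands 23 mm above the lip: a blade can be felt against it and slid down. Origin: on the table under mid-slot, z up.
- slot (a point): Middle of the slot's mouth, level with the top of the lip, 52 mm above the table.
- bar_body (a joint): Travel of the black sprung bar at the bottom of the slot, in m: 0 = up, 0.008 = fully down against its stop. The spring pushes back with about 4 N at first and 9 N fully down, and pushes the holder up again if it is eased.
- bar_top (a point): Middle of the top of the sprung bar (70 mm long along the slot, fills its width): 30 mm above the table when up, 22 mm when fully down. The holder's bottom edge rests on it.
- jar_green: Paint jar with green cap, loose, radius 24 mm, 50 mm high, on top of the shelf. Origin: centre of its underside.
- jar_yellow: Paint jar with yellow cap, same size, on top of the shelf.
- oil_bottle: Amber bottle, loose, radius 22 mm, 100 mm high, on the table.
- mallet: Wooden mallet, loose, head 60 mm thick, lying on the table; origin under the head.
- paint_tube: Paint tube, 100 mm long, 20 mm high, lying on the table.

How it is judged (in metres and radians):
On the way, in this order (a step that is already met when the one before it is completed fails the run):
1. the blue holder is lifted clear of its stand (height (world z) of blue_holder above 0.045 m and contact force between the fingers and blue_holder above 0.5 N), for 0.1 s.
2. the blade is behind the lip, card outward (x of blue_holder in the frame of shelf between -0.0045 and 0.0045 m and y of blue_holder in the frame of shelf between -0.01 and 0.01 m and angle between blue_holder's own z axis and vertical below 0.12 rad and angle between the x axis of blue_holder and the x axis of shelf, either way round below 0.1 rad and x of blue_holder_card in the frame of shelf below 0 m and z of blue_holder in the frame of shelf below 0.045 m), for 0.05 s.
3. the holder is pressed home on the sprung bar (x of blue_holder in the frame of shelf between -0.0045 and 0.0045 m and y of blue_holder in the frame of shelf between -0.01 and 0.01 m and angle between blue_holder's own z axis and vertical below 0.12 rad and angle between the x axis of blue_holder and the x axis of shelf, either way round below 0.1 rad and x of blue_holder_card in the frame of shelf below 0 m and value of joint bar_body above 0.0062 m and z of blue_holder in the frame of shelf below 0.025 m and contact force between the fingers and blue_holder above 2 N), for 0.2 s.
At the end, for the whole second after the job is handed in: The blue holder stands upright in the slot behind the lip, card outward, its bottom edge under 25 mm above the table, the sprung bar pressed down more than 6.2 of its 8 mm by the holder, the fingers still on the holder, all at rest; the bar stays down through the last second (all of step 3 and linear speed of blue_holder below 0.02 m/s); the arm keeps its last pose, push and grip.
It fails at once if the red holder is moved more than 25 mm (distance of red_holder from where it was at the start of the episode above 0.025 m).
It fails at once if another loose studio thing is moved more than 25 mm (distance of any of jar_green, jar_yellow, oil_bottle, mallet, paint_tube from where it was at the start of the episode above 0.025 m).
It also fails if it takes over 40 s, if anything falls off the work surface, if the arm or the gripper's body presses on something with over 40 N, if the wrist force passes 120 N, or if a joint passes its speed limit or range.

ROBOT

A 6-joint arm with a two-finger parallel gripper is mounted at the origin on the work surface. World frame = base frame: x ahead of the robot, y to its left, z up, the work surface at z = 0. Lengths are in mm, angles in rad, forces in N, time in s.
With the tool pointing down it reaches from about 300 to 775 mm from the base axis. Payload 14.6 kg.
Tool frame: the origin (TCP) lies midway between the tips of the shut fingers; the grasp point (between the pads) lies 19 mm behind it; x points along the fingers, y is the direction in which the jaws open and shut, and the axes are right-handed (so a half turn about x gives the same grasp; the last joint's range is limited). The gripper opens to 94 mm and grips with 3 to 60 N. Pads are 16 mm wide; open, the fingers measure 119 mm over their backs; the gripper's body (75 mm by 177 mm) begins 78 mm behind the grasp point.
Start: joints at [-1.338, 0.3, 1.521, -0, 1.321, -0.067], TCP at [162.424, -525.459, 205.446] pointing down, gripper open.
Joint ranges: [-3.03, 3.03], [-0.79, 2.21], [0.23, 2.52], [-1.04, 4.18], [0, 3.07], [-2.55, 2.55]. Speed limits (rad/s): [2.22, 2.22, 2.57, 3.14, 3.14, 3.14].

INTERFACE

Orientations are given as a 3x3 rotation matrix whose columns are the frame's x, y, z axes.
In Python, from rig import env, vision, workorder gives the robot as it stands.
- The arm moves only by the shell command python3 -m crank 'ROWS' [OPENING] [FORCE]. ROWS is JSON, a list of rows, each a list of 2 entries, a list of its own where there are three numbers: the shift along the tool's x, y, z in mm, then the turn about the tool's x in degrees. In form: [[[dx, dy, dz], spin], ...]. A call has 1 to 5 rows; each row is the pose to reach, as a shift and turn from the pose commanded when the call began, along the tool's axes at that moment; what a row does not reach only later rows make up. A row lasts 1/10 s, in which the tool goes at most 50 mm and 8.59 degrees, less where a joint would pass 70% of its speed; a pose out of reach is approached as far as the arm can. A call with a gripper value outside its range is refused whole. OPENING is the opening, from 0 (shut) to 1 (fully open), set as the call begins (- or left out, the last holds). The fingers move at their own pace and stop on an object; FORCE is the grip in N (left out, the last holds). Time passes only in rows, so rows that repeat a pose let the fingers close. It gives the time, the measured TCP pose, the force and the opening at its end, in the units of the state.
- env.state(): the state, without advancing time (a new reading comes with each control period).
- vision.read_camera(name): name is "scene" or "top" or "wrist"; returns (picture, depth): 420x560x3 uint8, blue, green, red; 420x560 float32, mm along the optical axis (not along the pixel's ray), 0 where there is no reading.
- vision.camera_info(name): a dict with "intrinsics" (3x3 intrinsics, pixels), "T" (4x4, takes a point from camera to world coordinates); the wrist camera has in their place "tool_from_camera" (4x4, takes a point from camera to tool coordinates, whose origin is the TCP and whose axes are the tool frame's). Camera axes: x right, y up, looking along -z (the intrinsics and any distortion apply to the point x, -y, -z); pixel columns grow to the right and rows downward; lengths in mm; the calibration is good to about 2 mm. A picture is of the moment at which its call begins: read the wrist's pose just before it. camera_info takes no time and is no camera call.
- workorder.sign_off(): hands the job in, once; it reports no verdict.
The state is a dict: "time": time; "q": joint angles; "dq": joint speeds; "joint_efforts": joint torques, N m; "tool_pos": TCP position; "orientation": TCP orientation; "wrist_force": force on the tool from outside, world axes, zero at the start; "ft_torque": the same for the moment, N m; "width": finger opening in mm.
Only numpy, scipy, OpenCV 4.12 (cv2) and the standard library are available. Lean on these libraries where they do the work, as an engineer would, in place of code of your own. Each camera call takes 0.05 s, during which the arm holds its last target. There are 200 camera calls.

## Working session

There is one attempt and no reset: what is moved stays moved. The work goes in short steps, Python scripts to look and compute and a shell command to move; the robot and the scene stay as the last step left them, time stands still between calls to the robot, and variables do not carry over. Pictures are saved under pics/ and viewed, about 8 in all and at most 12, crops included, and the job is handed in when it is done.

```bash
mkdir -p pics
cat > h.py <<'E'
import numpy as np, cv2
from rig import env, vision, workorder
def grab(n):
    s=env.state(); im,d=vision.read_camera(n); i=vision.camera_info(n)
    if 'T' in i: T=np.array(i['T'])
    else:
        W=np.eye(4);W[:3,:3]=np.array(s['orientation']);W[:3,3]=s['tool_pos'];T=W@np.array(i['tool_from_camera'])
    return im,d,np.array(i['intrinsics']),T,i
def pts(d,K,T):
    v,u=np.mgrid[:d.shape[0],:d.shape[1]]
    x=(u-K[0,2])/K[0,0]*d;y=-(v-K[1,2])/K[1,1]*d
    P=np.stack([x,y,-d],-1)@T[:3,:3].T+T[:3,3]; P[d<=0]=np.nan
    return P
E
python3 - <<'E'
from h import *
s=env.state();print(s)
for n in('scene','top'):
    im,d,K,T,i=grab(n);cv2.imwrite(f'pics/{n}0.png',im);np.savez(f'{n}0.npz',im=im,d=d,K=K,T=T);print({k:v for k,v in i.items()})
E
```

```text
{'time': 0.0, 'q': array([-1.33762967e+00,  3.00483999e-01,  1.52157535e+00, -3.12617131e-05,
        1.32069395e+00, -6.66060876e-02]), 'dq': array([ 0.00022913,  0.00117098,  0.00148396, -0.00128938, -0.00072527,
        0.00012668]), 'joint_efforts': array([ 2.47311807e-03, -5.31799042e+01, -3.52732766e+01,  7.09143095e-02,
        2.44248554e-02, -2.98726172e-05]), 'tool_pos': array([ 162.34266694, -525.22285798,  204.88167703]), 'orientation': array([[-2.97649389e-04,  2.95310328e-01, -9.55401341e-01],
       [ 1.12224620e-03, -9.55400683e-01, -2.95310474e-01],
       [-9.99999326e-01, -1.16009451e-03, -4.70364641e-05]]), 'wrist_force': array([-0.09241933,  0.03333893,  0.00132167]), 'ft_torque': array([-0.02043434, -0.03343215, -0.02428417]), 'width': 94.01804506147528}
{'intrinsics': array([[430.99696139,   0.        , 276.38008149],
       [  0.        , 430.99696139, 208.51979124],
       [  0.        ,   0.        ,   1.        ]]), 'T': array([[ 4.19731276e-01, -7.19230843e-01,  5.53653908e-01,
         1.23569363e+03],
       [ 9.07597517e-01,  3.26120926e-01, -2.64408565e-01,
        -2.71909544e+02],
       [ 9.61267050e-03,  6.13475456e-01,  7.89655280e-01,
         1.07145345e+03],
       [ 0.00000000e+00,  0.00000000e+00,  0.00000000e+00,
         1.00000000e+00]])}
{'intrinsics': array([[517.8878973 ,   0.        , 283.61844761],
       [  0.        , 517.8878973 , 204.18345788],
       [  0.        ,   0.        ,   1.        ]]), 'T': array([[ 7.77488164e-03,  9.95306590e-01, -9.64590275e-02,
         4.13819525e+02],
       [-9.99769374e-01,  5.80596917e-03, -2.06758168e-02,
         6.54062741e+01],
       [-2.00187385e-02,  9.65975336e-02,  9.95122187e-01,
         1.29305445e+03],
       [ 0.00000000e+00,  0.00000000e+00,  0.00000000e+00,
         1.00000000e+00]])}
```

View pics/top0.png

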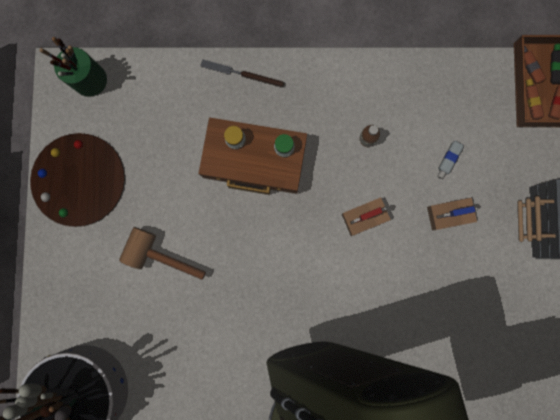

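View pics/scene0.png

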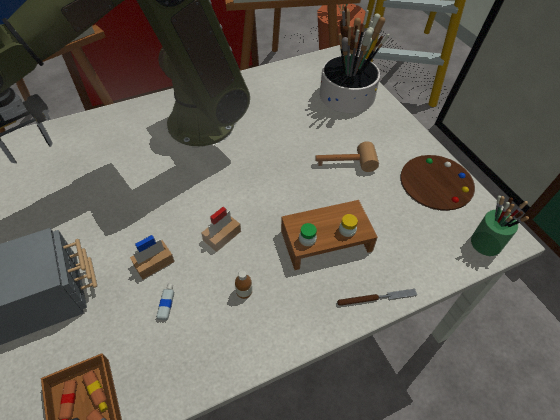

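```bash
cat > m.py <<'E'
from h import *
for n in('top','scene'):
    z=np.load(n+'0.npz');im,d,K,T=[z[k] for k in('im','d','K','T')];P=pts(d,K,T)
    H=cv2.cvtColor(im,cv2.COLOR_BGR2HSV).astype(int)
    def rep(name,m):
        q=P[m]; q=q[np.isfinite(q).all(1)]
        if len(q)<5: print(n,name,len(q));return
        r=cv2.minAreaRect(q[:,:2].astype(np.float32))
        print(n,name,len(q),'c',np.round(r[0],1),'sz',np.round(r[1],1),'a',round(r[2],1),'z',np.round(np.percentile(q[:,2],[5,50,95]),0))
    X,Y,Z=P[...,0],P[...,1],P[...,2]
    base=(X>150)&(X<620)&(Y>-420)&(Y<260)
    sat=H[...,1]>130
    rep('bluerail',base&sat&(abs(H[...,0]-115)<12)&(Z>95))
    rep('blueany',base&sat&(abs(H[...,0]-115)<12)&(Z>50))
    rep('redrail',base&sat&((H[...,0]<6)|(H[...,0]>174))&(Z>95)&(Y<-50))
    rep('stands hi',base&(Y<-50)&(Y>-220)&(Z>30)&(Z<46)&(X<460))
    rep('standb hi',base&(Y<-240)&(Y>-400)&(Z>30)&(Z<46)&(X<420)&(X>300))
    rep('shelf top',base&(Z>68)&(Z<82)&(Y>-20)&(X>300))
    rep('lip',base&(Z>44)&(Z<60)&(Y>0)&(X>300)&(X<480))
    rep('jars',base&(Z>115)&(Y>-20)&(X>300))
    rep('all blue',base&sat&(abs(H[...,0]-115)<12))
    cr={'top':im[100:260,190:500],'scene':im[190:320,110:390]}[n]
    cv2.imwrite(f'pics/{n}c.png',cv2.convertScaleAbs(cv2.resize(cr,None,fx=2.5,fy=2.5,interpolation=cv2.INTER_CUBIC),alpha=1.4))
E
python3 m.py; python3 -c "
import cv2,numpy as np
a=cv2.imread('pics/topc.png');b=cv2.imread('pics/scenec.png');b=cv2.copyMakeBorder(b[:190],0,0,0,a.shape[1]-b.shape[1],0);cv2.imwrite('pics/cc.png',np.vstack([a,b]))"
```

```text
top bluerail 103 c [ 515.7 -317.9] sz [10.6 49. ] a 10.9 z [112. 116. 119.]
top blueany 103 c [ 515.7 -317.9] sz [10.6 49. ] a 10.9 z [112. 116. 119.]
top redrail 124 c [ 507.2 -108.3] sz [13.5 48.8] a 22.7 z [112. 116. 119.]
top stands hi 0
top standb hi 0
top shelf top 1377 c [608.  156.8] sz [205.8  54.2] a 81.0 z [70. 74. 78.]
top lip 0
top jars 0
top all blue 103 c [ 515.7 -317.9] sz [10.6 49. ] a 10.9 z [112. 116. 119.]
scene bluerail 152 c [ 519.2 -315.6] sz [15.  48.7] a 11.8 z [ 97. 112. 117.]
scene blueany 176 c [ 519.2 -315.6] sz [15.  48.7] a 11.8 z [ 91. 110. 116.]
scene redrail 132 c [ 321.2 -122. ] sz [392.2 124.2] a 16.2 z [ 97. 112. 118.]
scene stands hi 0
scene standb hi 0
scene shelf top 719 c [594.7 157.3] sz [205.4  51.6] a 89.5 z [70. 74. 77.]
scene lip 0
scene jars 0
scene all blue 176 c [ 519.2 -315.6] sz [15.  48.7] a 11.8 z [ 91. 110. 116.]
```

View pics/cc.png

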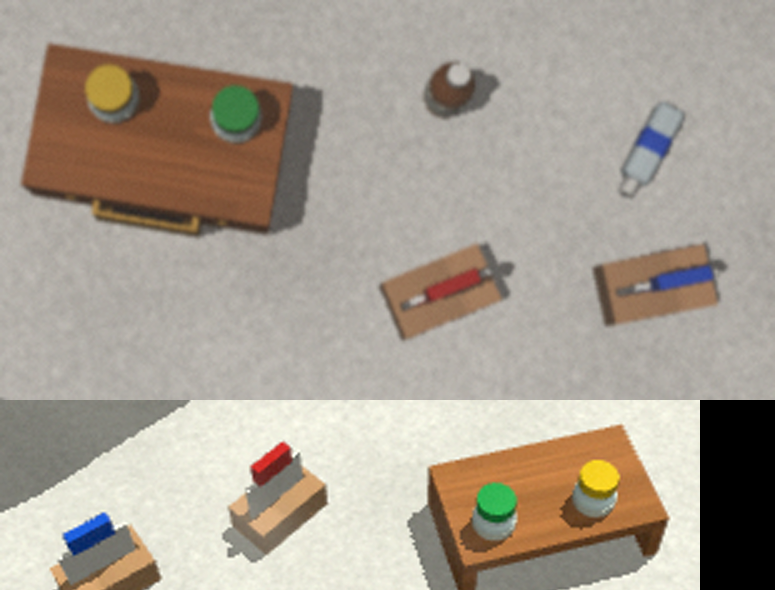

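```bash
cat > m2.py <<'E'
from h import *
for n in('top','scene'):
    z=np.load(n+'0.npz');im,d,K,T=[z[k] for k in('im','d','K','T')];P=pts(d,K,T)
    X,Y,Z=P[...,0],P[...,1],P[...,2]
    def rep(name,m):
        q=P[m]; q=q[np.isfinite(q).all(1)]
        if len(q)<5: print(n,name,len(q));return
        r=cv2.minAreaRect(q[:,:2].astype(np.float32))
        print(n,name,len(q),'c',np.round(r[0],1),'sz',np.round(r[1],1),'a',round(r[2],1),'z',np.round(np.percentile(q[:,2],[5,50,95]),0),np.round(cv2.boxPoints(r)).tolist())
    b=(X>350)&(X<800)&(Y>-20)&(Y<300)
    rep('shelftop',b&(Z>66)&(Z<84)); rep('jars',b&(Z>112)); rep('lip',b&(Z>40)&(Z<62)); 
    b2=(X>350)&(X<600)&(Y<-240)&(Y>-400); rep('standblue',b2&(Z>32)&(Z<48))
    b2=(X>350)&(X<600)&(Y<-40)&(Y>-200); rep('standred',b2&(Z>32)&(Z<48))
    if n=='top':
        # lip crop 2.5x at offset(190,100): points on lip top
        for u,v in [(95,203),(197,229),(101,215),(197,232),(25,187),(268,229)]:
            px=np.array([u/2.5+190,v/2.5+100,1]);r=np.linalg.inv(K)@px;r=T[:3,:3]@(r*[1,-1,-1])
            for h in(52,75):
                t=(h-T[2,3])/r[2];print(u,v,h,np.round(T[:3,3]+t*r,1))
E
python3 m2.py
```

```text
top shelftop 5065 c [654.  166.9] sz [240.6 141.7] a 80.7 z [70. 74. 78.] [[565.0, 60.0], [704.0, 37.0], [743.0, 274.0], [604.0, 297.0]]
top jars 565 c [677.9 149.8] sz [160.4  43.9] a 81.0 z [119. 124. 128.] [[644.0, 74.0], [687.0, 67.0], [712.0, 226.0], [669.0, 232.0]]
top lip 253 c [565.5 198.9] sz [186.3 417.8] a 42.7 z [41. 50. 59.] [[355.0, 289.0], [639.0, -18.0], [776.0, 109.0], [492.0, 416.0]]
top standblue 857 c [ 515.  -318.3] sz [ 59.9 101.6] a 11.5 z [35. 40. 44.] [[476.0, -275.0], [496.0, -374.0], [554.0, -362.0], [534.0, -263.0]]
top standred 838 c [ 507.2 -108.6] sz [ 60.  100.9] a 22.6 z [35. 39. 44.] [[460.0, -74.0], [499.0, -167.0], [554.0, -144.0], [516.0, -50.0]]
95 203 52 [589.3 226.5  52. ]
95 203 75 [586.  223.5  75. ]
197 229 52 [564.4 127.2  52. ]
197 229 75 [561.7 126.1  75. ]
101 215 52 [577.6 220.4  52. ]
101 215 75 [574.6 217.5  75. ]
197 232 52 [561.5 127.2  52. ]
197 232 75 [558.8 126.   75. ]
25 187 52 [604.6 294.9  52. ]
25 187 75 [601.1 290.7  75. ]
268 229 52 [564.8  58.7  52. ]
268 229 75 [562.   58.8  75. ]
scene shelftop 2880 c [655.7 170. ] sz [241.7 145.5] a 81.5 z [70. 74. 77.] [[566.0, 61.0], [710.0, 40.0], [746.0, 279.0], [602.0, 300.0]]
scene jars 389 c [680.1 151.8] sz [159.4  43.1] a 81.0 z [115. 123. 126.] [[646.0, 76.0], [689.0, 70.0], [714.0, 227.0], [671.0, 234.0]]
scene lip 202 c [548.  167.3] sz [237.7 383.1] a 87.2 z [42. 56. 62.] [[351.0, 58.0], [734.0, 39.0], [745.0, 277.0], [362.0, 295.0]]
scene standblue 477 c [ 516.7 -314.8] sz [ 65.4 100.4] a 11.2 z [34. 38. 45.] [[475.0, -272.0], [494.0, -370.0], [558.0, -358.0], [539.0, -259.0]]
scene standred 421 c [ 510.8 -105.6] sz [ 61.8 102.5] a 22.7 z [34. 39. 44.] [[463.0, -70.0], [502.0, -165.0], [559.0, -141.0], [520.0, -46.0]]
```

```bash
python3 -m crank '[[[0,-9.4,-40],-8.4],[[0,-18.9,-80],-16.8],[[0,-28.3,-120],-25.2],[[0,-37.7,-160],-33.6],[[0,-47.1,-200],-42]]' 1 && python3 -c "
from h import *
s=env.state();R=np.array(s['orientation']);d=np.array([516.5,-317,180])-s['tool_pos'];print(s['time'],s['tool_pos'],R.T@d,11.2-np.degrees(np.arctan2(R[1,1],R[0,1])))"
```

```text
time: 0.6
tool_pos: [340.8, -420.2, 205.3]
orientation: [[-0.0, 0.862, -0.507], [0.0, -0.507, -0.862], [-1.0, -0.0, -0.0]]
wrist_force: [1.0, -0.2, 0.1]
width: 94.1
0.6 [ 340.79459522 -420.23561833  205.2576819 ] [  25.24733896   99.06024713 -178.09427832] 41.68300225186201
```

```bash
python3 -m crank '[[[5,20,-36],-8.4],[[10,40,-72],-16.8],[[15,60,-107],-25.2],[[20,80,-143],-33.6],[[25,98,-177],-41.8]]' && python3 -m crank '[[[0,0,0],0]]'
python3 - <<'E'
from h import *
s=env.state();R=np.array(s['orientation']);d=np.array([516.5,-317,180])-s['tool_pos'];print(s['time'],s['tool_pos'],R.T@d,11.2-np.degrees(np.arctan2(R[1,1],R[0,1])))
im,d,K,T,i=grab('wrist');np.savez('w1.npz',im=im,d=d,K=K,T=T);print(np.round(i['tool_from_camera'],2))
cv2.imwrite('pics/w1.png',im)
E
```

```text
time: 1.1
tool_pos: [515.8, -318.3, 179.9]
orientation: [[-0.0, 0.98, 0.197], [0.0, 0.197, -0.98], [-1.0, -0.0, -0.0]]
wrist_force: [-0.3, -1.1, -0.1]
width: 93.9
time: 1.2
tool_pos: [516.9, -316.8, 178.9]
orientation: [[-0.001, 0.98, 0.199], [0.002, 0.199, -0.98], [-1.0, -0.001, -0.002]]
wrist_force: [0.7, -0.8, -0.2]
width: 94.0
1.2 [ 516.93741783 -316.75872812  178.92610417] [-1.07371632 -0.47766568  0.14753809] -0.272303815810675
[[  -0.      0.26   -0.96 -180.24]
 [   1.      0.     -0.      0.82]
 [  -0.     -0.96   -0.26  -75.98]
 [   0.      0.      0.      1.  ]]
```

View pics/w1.png

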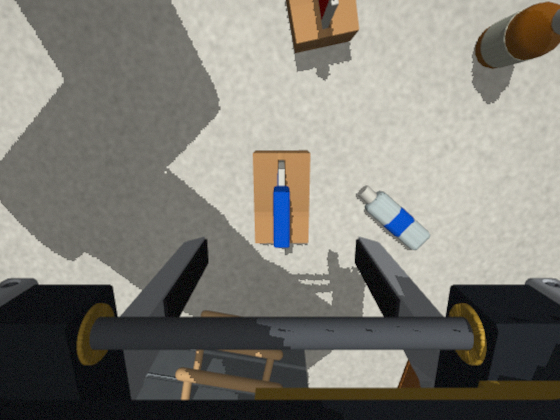

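```bash
python3 - <<'E'
from h import *
z=np.load('w1.npz');im,d,K,T=[z[k] for k in('im','d','K','T')];P=pts(d,K,T)
H=cv2.cvtColor(im,cv2.COLOR_BGR2HSV).astype(int);Z=P[...,2]
m=(H[...,1]>130)&(abs(H[...,0]-115)<12)&(Z>100)&(Z<130)
q=P[m];r=cv2.minAreaRect(q[:,:2].astype(np.float32));print(r,np.percentile(q[:,2],[5,50,95]))
E
python3 -m crank '[[[20,0,0],0],[[40,0,0],0],[[60,0,0],0],[[80,0,0],0],[[95,0,0],0]]'
```

```text
((518.3814697265625, -315.7561340332031), (12.924684524536133, 50.028602600097656), 11.373577117919922) [114.25991878 116.71301818 117.84665354]
time: 1.75
tool_pos: [513.3, -320.2, 84.3]
orientation: [[-0.001, 0.982, 0.188], [0.001, 0.188, -0.982], [-1.0, -0.001, -0.001]]
wrist_force: [-0.6, 0.3, 0.9]
width: 93.9
```

```bash
python3 -m crank '[[[0,0,0],0],[[0,0,0],0],[[0,0,0],0]]' ; python3 -m crank '[[[0,0,0],0],[[0,0,0],0],[[0,0,0],0],[[0,0,0],0],[[0,0,0],0]]' 0 40
```

```text
time: 2.05
tool_pos: [514.7, -320.1, 86.6]
orientation: [[0.001, 0.982, 0.19], [-0.001, 0.19, -0.982], [-1.0, 0.001, 0.001]]
wrist_force: [-1.1, -0.2, -0.0]
width: 93.9
time: 2.55
tool_pos: [514.5, -319.6, 85.5]
orientation: [[-0.0, 0.982, 0.19], [0.0, 0.19, -0.982], [-1.0, -0.0, -0.0]]
wrist_force: [0.4, 0.2, -0.0]
width: 57.3
```

```bash
python3 -m crank '[[[3,1.5,-1],0],[[3,1.5,-1],0],[[3,1.5,-1],0],[[3,1.5,-1],0],[[3,1.5,-1],0]]' 0 40;  python3 -m crank '[[[0,0,0],0],[[0,0,0],0],[[0,0,0],0],[[0,0,0],0],[[0,0,0],0]]' 0 40
```

```text
time: 3.05
tool_pos: [515.7, -318.4, 82.5]
orientation: [[0.0, 0.982, 0.19], [-0.0, 0.19, -0.982], [-1.0, 0.0, 0.0]]
wrist_force: [-0.5, 0.2, 0.1]
width: 17.5
time: 3.55
tool_pos: [515.9, -318.3, 82.5]
orientation: [[0.0, 0.982, 0.19], [-0.0, 0.19, -0.982], [-1.0, 0.0, 0.0]]
wrist_force: [3.5, -0.2, -1.1]
width: 13.9
```

```bash
python3 -m crank '[[[-10,0,0],0],[[-20,0,0],0],[[-30,0,0],0],[[-42,0,0],0],[[-55,0,0],0]]';python3 -m crank '[[[-20,0,0],0],[[-40,0,0],0],[[-60,0,0],0],[[-80,0,0],0],[[-95,0,0],0]]'; python3 -m crank '[[[0,0,0],0],[[0,0,0],0]]'
python3 - <<'E'
from h import *
s=env.state();R=np.array(s['orientation']);print(s['time'],s['tool_pos'],R.round(3).tolist())
ex=np.array([.987,-.158,0]);
for t in ([580,179],np.array([580,179])-60*ex[:2]): 
    print(np.round(R.T@(np.array([*t,205])-s['tool_pos']),1))
print('yaw',np.degrees(np.arctan2(R[1,1],R[0,1])))
im,d,K,T,i=grab('scene');c=im[140:320,90:370];a=cv2.resize(c,None,fx=2,fy=2)
im2,d2,K2,T2,i=grab('wrist');np.savez('w2.npz',im=im2,d=d2,K=K2,T=T2)
b=cv2.resize(im2,(480,360));cv2.imwrite('pics/s2.png',np.hstack([a[:,:320],b]))
E
```

```text
time: 4.05
tool_pos: [515.4, -318.4, 138.5]
orientation: [[-0.001, 0.982, 0.19], [0.0, 0.19, -0.982], [-1.0, -0.001, -0.0]]
wrist_force: [0.6, -0.2, -1.0]
width: 13.7
time: 4.55
tool_pos: [515.6, -318.5, 234.7]
orientation: [[0.001, 0.982, 0.19], [-0.001, 0.19, -0.982], [-1.0, 0.001, 0.001]]
wrist_force: [0.4, 0.9, -0.9]
width: 13.9
time: 4.75
tool_pos: [515.5, -318.3, 232.3]
orientation: [[-0.0, 0.982, 0.19], [-0.0, 0.19, -0.982], [-1.0, -0.0, -0.0]]
wrist_force: [-0.0, -0.6, -1.5]
width: 13.7
4.75 [ 515.48602431 -318.3119887   232.32712222] [[-0.0, 0.982, 0.19], [-0.0, 0.19, -0.982], [-1.0, -0.0, -0.0]]
[  27.3  158.  -475.9]
[  27.3  101.6 -496.5]
yaw 10.969138947738896
```

View pics/s2.png

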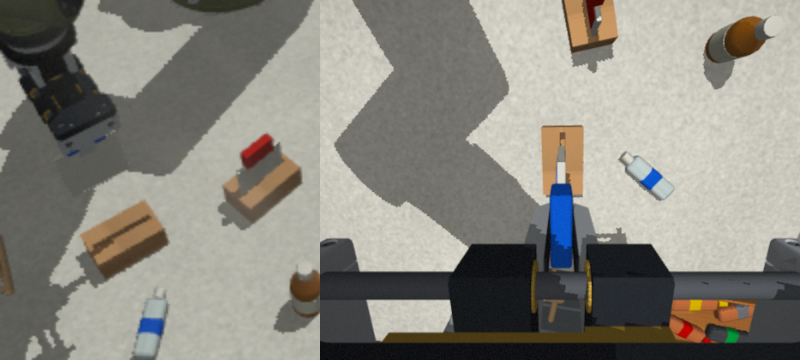

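```bash
python3 -m crank '[[[0,9,-44],2],[[0,18,-88],4],[[0,27,-132],6],[[0,36,-176],8],[[0,45,-220],10]]' >/dev/null; python3 -c "
from h import *
s=env.state();R=np.array(s['orientation']);yaw=np.degrees(np.arctan2(R[1,1],R[0,1]));print(s['tool_pos'],yaw+9.1,R.T@(np.array([521,188,165])-s['tool_pos']))"
```

```text
[517.37453141 -92.02855749 231.6935971 ] 9.982707563334383 [  66.77233449    8.02494576 -279.91825328]
```

```bash
python3 -m crank '[[[0,1,-46],2],[[0,3,-92],4],[[10,5,-138],6],[[25,6,-184],8],[[40,7,-230],10]]' >/dev/null; python3 -m crank '[[[10,0,-25],0],[[25,1,-48],0],[[25,1,-48],0],[[25,1,-48],0]]'
python3 - <<'E'
from h import *
s=env.state();R=np.array(s['orientation']);yaw=np.degrees(np.arctan2(R[1,1],R[0,1]));print(s['tool_pos'],yaw+9.1,R.T@(np.array([580,179,165])-s['tool_pos']))
im,d,K,T,i=grab('wrist');np.savez('w3.npz',im=im,d=d,K=K,T=T);cv2.imwrite('pics/w3.png',im)
E
```

```text
time: 6.25
tool_pos: [529.2, 183.3, 166.8]
orientation: [[-0.002, 0.988, -0.156], [-0.001, -0.156, -0.988], [-1.0, -0.001, 0.001]]
wrist_force: [-0.7, -1.1, -0.2]
width: 13.4
[529.20656782 183.30163569 166.82258216] 0.11910577343684636 [ 1.74602538 50.84481122 -3.68173799]
```

View pics/w3.png

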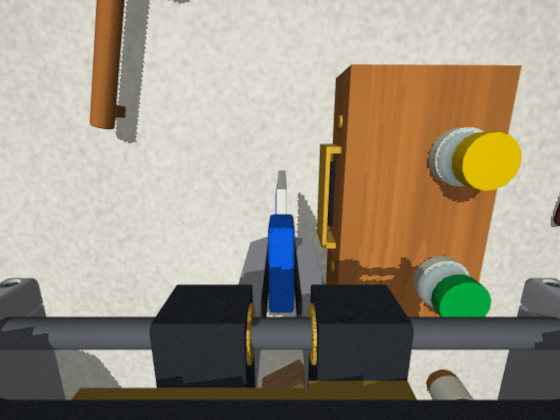

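Run:
```python
from h import *
z=np.load('w3.npz');im,d,K,T=[z[k] for k in('im','d','K','T')]
cv2.imwrite('pics/w3c.png',cv2.convertScaleAbs(cv2.resize(im[130:270,255:365],None,fx=4.2,fy=4.2,interpolation=cv2.INTER_CUBIC),alpha=1.2))
```

```text
(no output)
```

View pics/w3c.png

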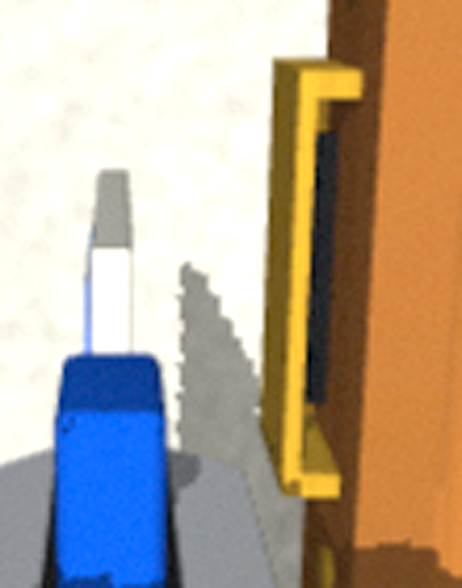

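```bash
cat > px.py <<'E'
from h import *
z=np.load('w3.npz');im,d,K,T=[z[k] for k in('im','d','K','T')]
s=env.state();R=np.array(s['orientation']);tp=np.array(s['tool_pos'])
b=tp[2]-72.5
def f(u,v,h):
    p=np.array([u/4.2+255-.4,v/4.2+130-.4,1]);r=T[:3,:3]@((np.linalg.inv(K)@p)*[1,-1,-1]);w=T[:3,3]+(h-T[2,3])/r[2]*r
    return np.round(R.T@(w-tp),1)
print('tp',tp)
for n,u,v,h in [('lip in far',318,98,52),('lip in near',306,472,52),('lip out far',302,70,52),('lip out near',283,492,52),('slot cap far',360,98,52),('slotcap near',340,474,52),('blade top farL',92,247,b+80),('blade far R',132,247,b+80),('rail farL',57,410,b+106),('rail far R',166,410,b+106),('blade bot far',97,172,b),('blade bot R',129,172,b)]: print(n,f(u,v,h))
P=pts(d,K,T)
for n,u,v in [('blade top',285,195),('rail top',281,240),('lip',327,190),('shelf',400,200)]: print(n,P[v,u].round(1))
m=(P[...,2]>66)&(P[...,2]<84);m[:, :300]=0;m[300:]=0
q=P[m];print(cv2.boxPoints(cv2.minAreaRect(q[:,:2].astype(np.float32))).round(1).tolist(),cv2.minAreaRect(q[:,:2].astype(np.float32)))
E
python3 px.py
```

```text
tp [529.49777563 182.87928367 167.45253582]
lip in far [115.4  48.3 -52.5]
lip in near [115.4  49.3  39.1]
lip out far [115.4  44.3 -58.8]
lip out near [115.5  43.8  44.5]
slot cap far [115.4  57.9 -52.5]
slotcap near [115.4  57.8  39.6]
blade top farL [ -7.5  -1.8 -42.3]
blade far R [ -7.5   3.7 -42.3]
rail farL [-33.5  -5.8 -27.4]
rail far R [-33.5   7.5 -27.4]
blade bot far [ 72.5  -2.  -41.4]
blade bot R [ 72.5   4.4 -41.4]
blade top [538.6 220.4 175.2]
rail top [533.5 202.9 200.7]
lip [577.8 191.7  53.1]
shelf [640.  177.4  77.1]
[[571.5999755859375, 83.19999694824219], [710.7999877929688, 60.70000076293945], [745.7000122070312, 276.79998779296875], [606.4000244140625, 299.20001220703125]] ((658.6380615234375, 179.97503662109375), (218.87350463867188, 141.0307159423828), 80.83981323242188)
```

```bash
python3 -m crank '[[[0,20,-4.7],0],[[10,38,-4.7],0],[[22,38,-4.7],0],[[32,38,-4.7],0],[[32,38,-4.7],0]]'; python3 -m crank '[[[0,4,0],0],[[0,8,0],0],[[0,11,0],0],[[0,12.5,0],0],[[0,12.5,0],0]]'; python3 -m crank '[[[0,1,0],0],[[0,1,0],0]]';python3 -m crank '[[[0,1,0],0],[[0,1,0],0]]';python3 -m crank '[[[0,1,0],0],[[0,1,0],0]]'
```

```text
time: 6.8
tool_pos: [566.7, 181.6, 134.0]
orientation: [[-0.003, 0.988, -0.157], [-0.001, -0.157, -0.988], [-1.0, -0.003, 0.001]]
wrist_force: [-0.5, 0.2, -1.4]
width: 13.6
time: 7.3
tool_pos: [580.4, 180.2, 135.5]
orientation: [[0.0, 0.988, -0.157], [0.0, -0.157, -0.988], [-1.0, 0.0, -0.0]]
wrist_force: [-0.4, 0.3, -1.1]
width: 13.5
time: 7.5
tool_pos: [581.2, 180.1, 135.5]
orientation: [[0.0, 0.988, -0.157], [-0.0, -0.157, -0.988], [-1.0, 0.0, 0.0]]
wrist_force: [-0.2, 0.6, -1.0]
width: 13.6
time: 7.7
tool_pos: [582.2, 180.0, 135.4]
orientation: [[-0.0, 0.988, -0.157], [0.0, -0.157, -0.988], [-1.0, -0.0, -0.0]]
wrist_force: [-0.5, 0.1, -0.8]
width: 13.7
time: 7.9
tool_pos: [582.8, 179.9, 135.3]
orientation: [[-0.001, 0.988, -0.157], [0.0, -0.157, -0.988], [-1.0, -0.001, 0.0]]
wrist_force: [-3.7, 0.5, 1.0]
width: 13.8
```

```bash
python3 -m crank '[[[0,-1.8,0],0],[[0,-1.8,0],0],[[4,-1.8,0],0],[[8,-1.8,0],0],[[12,-1.8,0],0]]'; python3 -m crank '[[[4,0,0],0],[[8,0,0],0],[[10,0,0],0],[[10,0,0],0]]'
```

```text
time: 8.4
tool_pos: [581.4, 180.0, 122.9]
orientation: [[-0.0, 0.988, -0.157], [-0.0, -0.157, -0.988], [-1.0, -0.0, 0.0]]
wrist_force: [0.0, -0.2, -0.9]
width: 13.7
time: 8.8
tool_pos: [581.3, 180.0, 113.1]
orientation: [[-0.0, 0.988, -0.157], [-0.0, -0.157, -0.988], [-1.0, -0.0, 0.0]]
wrist_force: [-0.6, -0.1, -1.5]
width: 13.7
```

```bash
python3 -m crank '[[[4,0,0],0],[[8,0,0],0],[[10,0,0],0],[[12,0,0],0],[[12,0,0],0]]' - 60; python3 -m crank '[[[2,0,0],0],[[4,0,0],0],[[5,0,0],0],[[5,0,0],0]]';python3 -m crank '[[[1,0,0],0],[[2,0,0],0],[[2,0,0],0]]'
```

```text
time: 9.3
tool_pos: [581.4, 180.1, 101.5]
orientation: [[-0.0, 0.988, -0.157], [0.0, -0.157, -0.988], [-1.0, -0.0, -0.0]]
wrist_force: [-2.1, -0.5, 4.3]
width: 14.1
time: 9.7
tool_pos: [581.6, 180.1, 96.7]
orientation: [[0.001, 0.988, -0.157], [0.0, -0.157, -0.988], [-1.0, 0.001, -0.0]]
wrist_force: [-3.0, -0.2, 5.8]
width: 13.6
time: 10.0
tool_pos: [581.6, 180.1, 94.9]
orientation: [[0.001, 0.988, -0.157], [0.0, -0.157, -0.988], [-1.0, 0.001, -0.0]]
wrist_force: [-2.6, -1.3, 7.2]
width: 13.4
```

```bash
python3 -m crank '[[[1,0,0],0],[[1,0,0],0]]';python3 -m crank '[[[1,0,0],0],[[1,0,0],0]]';python3 -m crank '[[[1,0,0],0],[[1,0,0],0]]'
```

```text
time: 10.2
tool_pos: [581.7, 180.1, 94.4]
orientation: [[0.001, 0.988, -0.157], [0.0, -0.157, -0.988], [-1.0, 0.001, -0.0]]
wrist_force: [-4.1, -1.3, 9.7]
width: 13.7
time: 10.4
tool_pos: [581.8, 180.2, 94.3]
orientation: [[0.002, 0.988, -0.157], [0.0, -0.157, -0.988], [-1.0, 0.002, -0.001]]
wrist_force: [-6.8, -0.9, 19.6]
width: 13.7
time: 10.6
tool_pos: [582.1, 180.2, 94.2]
orientation: [[0.003, 0.988, -0.157], [0.001, -0.157, -0.988], [-1.0, 0.003, -0.001]]
wrist_force: [-7.8, -2.9, 26.1]
width: 13.5
```

```bash
python3 -m crank '[[[0,0,0],0],[[0,0,0],0],[[0,0,0],0],[[0,0,0],0],[[0,0,0],0]]'
python3 - <<'E'
from h import *
im,d,K,T,i=grab('wrist');im2,*_=grab('scene')
cv2.imwrite('pics/f.png',np.hstack([cv2.resize(im[100:330,180:420],None,fx=1.6,fy=1.6),cv2.resize(im2[160:275,250:400],(480,368))]))
E
```

```text
time: 11.1
tool_pos: [582.1, 180.2, 94.2]
orientation: [[0.003, 0.988, -0.157], [0.001, -0.157, -0.988], [-1.0, 0.003, -0.001]]
wrist_force: [-8.4, -1.7, 25.9]
width: 13.9
```

View pics/f.png

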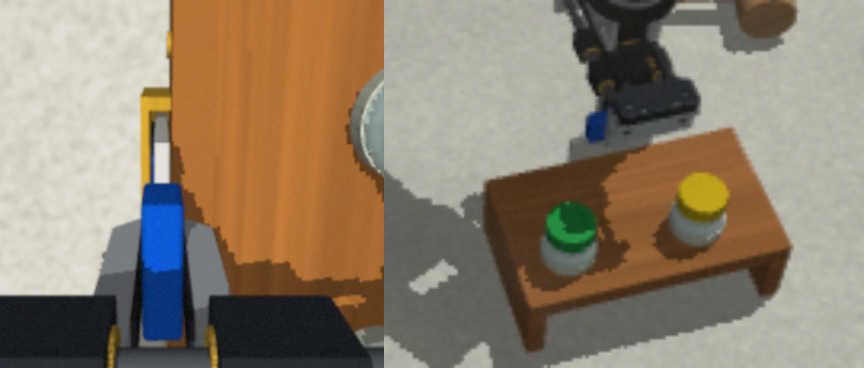

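```bash
python3 -c "
from rig import workorder;print(workorder.sign_off())"
```

```text
the job is handed in; nothing more can be done
None
```

I lifted the blue holder out of its stand and lowered it into the slot behind the brass lip. I then pressed it down until the sprung bar reached its stop. I handed the job in at about 11 s with the gripper still pressing and the grip set to 60 N.

- **Pressed home:** the tool stopped descending at 94.2 mm, which puts the holder's bottom edge at about 22 mm. The upward force rose from about 7 N on the spring to 26 N on the stop, and held steady for 0.5 s.
- **Fit in the slot:** the last wrist picture shows the blade between the lip and the shelf face, with the blue rail between the fingers. A sideways force of about 8 N remained, so the blade is probably lying against the shelf face; that is within the allowed position.
- **Card side:** a close wrist view just before insertion showed blue on the blade's outward edge. The scene camera showed only white on the side facing the shelf.
- **Other things:** both jars were still standing on the shelf in the last picture. The gripper passed above the red holder, but I did not measure it or the other loose things again.
- **Disagreement:** tool readings taken before the arm had settled were 2–3 mm off. I corrected the grasp by a few millimetres for this before closing the fingers.

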